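Put the bench tools away with their own kind

TASK

Clear the soldering bench: the screwdriver and the side cutters lying out on the mat go back into the two tool trays, each into the tray that already holds a tool of its own kind (look which tray that is today). Lay them right down inside rather than throwing or dropping them in, leave the ones already there in their trays, and do not push the solder reel, the battery or the circuit board out of their places.

Things in the scene. Friction and masses are not known exactly. Their poses are not given: they have to be found in the camera images.
- screwdriver: screwdriver to put away, on the mat, facing anywhere: 145 mm, 60 g; blue hexagonal handle 85 long, 22 mm across flats, 25 over corners; steel blade 60 long, 5 thick. Origin on its underside, centre line, near the centre of mass, 14 mm ahead of the handle's middle (handle from x = -56 to +28 mm). x points to the blade's tip, y across, z up; axis 11 mm up. Grip across the handle near x = -5.
- screwdriver_tip (a point): the blade's tip of the screwdriver to put away, 88 mm along x from its origin, on the axis 11 mm up
- screwdriver_butt (a point): the handle's end of the screwdriver to put away, at x = -56 mm from its origin, on the axis 11 mm up
- cutters: side cutters to put away (rigid, jaws shut), flat on the mat, facing anywhere: 134 mm, 11 mm thick, 80 g; two bowed blue handles, steel head. Origin on the underside midway between the handles, near the centre of mass. x points to the jaws, y across the handles, z up. Handles round (11 mm), 48 mm over both at x = -10 mm, within 2 mm of that from x = -30 to +5: grip there from outside.
- cutters_tip (a point): the point of the jaws of the side cutters to put away, 71 mm along x from its origin, 5.5 mm up
- cutters_butt (a point): midway between the handle ends of the side cutters to put away, at x = -63 mm from its origin, 5.5 mm up
- screwdriver_in_tray: another screwdriver, 130 mm long (handle 80 mm, 22 across flats; blade 50), already in one of the trays, either one, roughly lengthwise, 20 to 32 mm off the tray's middle line on its +y side. Same axes; origin on its underside, handle from x = -54 to +26 mm. It stands up to 25 mm above the tray's floor.
- cutters_in_tray: another pair of side cutters, 141 mm long, 50 mm over the handles, 11 mm thick, already in the other tray, roughly lengthwise, 20 to 32 mm off the tray's middle line on its +y side. Same axes, origin on the underside between the handles.
- tray_a: shallow open grey plastic tool tray, stuck down, the one on the robot's left, standing on the mat: outside 250 mm along its x, 190 mm along its y, 45 mm high; walls and floor 4 mm thick, inside 242 x 182 mm. Origin at the centre of its underside; x along its length, y across it. What it holds changes from day to day.
- tray_b: the second tray, just like tray_a, always the one on the robot's right
- solder_reel: bystander: a reel of solder standing on its flange, 55 mm in diameter, 45 mm high, on the far part of the mat; origin under its centre
- battery: bystander: a 9 V block battery lying flat, 49 x 27 x 18 mm, on the far part of the mat; origin under its centre
- circuit_board: bystander: a green circuit board 45 x 80 mm with parts on it, 15 mm high, on the far part of the mat; origin under its centre
- station: bystander, fixed: soldering station 180 x 115 mm, with its iron in the stand 230 mm high, on the bench off the mat's right-hand side; origin under its centre
- mat_top (a point): a point on the top of the tan protective mat (3 mm above the bench), on which the tools, trays and bystanders stand

How it is judged:
By the outcome, as a careful person would: the job done as asked, in the order asked, and still so for the second after the job is handed in, with the robot touching nothing.
It also fails if it takes over 56 s, if anything falls off the work surface, if the arm or the gripper's body presses on something with over 40 N, if the wrist force passes 120 N, or if a joint passes its speed limit or range.

ROBOT

A 6-joint arm with a two-finger parallel gripper is mounted at the origin on the work surface. World frame = base frame: x ahead of the robot, y to its left, z up, the work surface at z = 0. Lengths are in mm, angles in degrees, forces in N, time in s.
With the tool pointing down it reaches from about 300 to 850 mm from the base axis. Payload 4.2 kg.
Tool frame: the origin (TCP) lies midway between the tips of the shut fingers; the grasp point (between the pads) lies 19 mm behind it; z points along the fingers, y is the line along which they close (so a half turn about z gives the same grasp; the last joint's range is limited). The gripper opens to 91 mm and grips with 3 to 60 N. Pads are 32 mm wide; open, the fingers measure 118 mm over their backs; the gripper's body (76 mm by 178 mm) begins 60 mm behind the grasp point.
Start: joints at [-68.468, 18.312, 89.639, -0, 72.044, -1.146], TCP at [221.694, -530.561, 213.976] pointing down, gripper open.
Joint ranges: [-177.97, 177.97], [-48.28, 115.42], [12.27, 149.76], [-77.06, 257.06], [2.81, 150.46], [-146.56, 146.56]. Speed limits (degrees/s): [147.25, 147.25, 180, 180, 180, 180].

INTERFACE

Orientations are given as [roll, pitch, yaw] about the fixed x, y, z axes, in that order (R = Rz(yaw) Ry(pitch) Rx(roll)).
In Python, from workcell import env gives the robot as it stands.
- The arm moves only by the tool send_rows, never from a script. Its argument "steps" is a list that holds one entry, the list of rows, each a list of 5 numbers: the shift along the tool's x, y, z scaled (see below), then the turn about the tool's z scaled (see below), then the opening, from 0 (shut) to 1 (fully open). In form: [[[dx, dy, dz, yaw, fingers], ...]]. A call has 1 to 5 rows; each row shifts and turns the commanded pose from where the row before left it, along the tool's axes as they then stand; what a row does not reach is not made up. The controller multiplies each number of a shift by 0.04 m and each number of a turn by 0.12 rad. A row lasts 1/12 s, in which the tool goes at most 41.7 mm and 7.16 degrees, less where a joint would pass 70% of its speed; a pose out of reach is approached as far as the arm can. A call with a number of a shift or a turn outside -1 to 1 is refused whole. A call with a gripper value outside its range is refused whole. The fingers move at their own pace and stop on an object; "squeeze" is the grip in N (left out, the last holds). Time passes only in rows, so rows that do not move let the fingers close. It gives the time, the measured TCP pose, the force, the opening and the grip force at its end, in the units of the state.
- env.state(): the state, without advancing time (a new reading comes with each control period).
- env.grab_frame(name): name is "scene" or "top"; returns a dict with "pixels" (480x640x3 uint8, red, green, blue), "depth" (480x640 float32, mm along the optical axis (not along the pixel's ray), 0 where there is no reading), "intrinsics" (3x3 intrinsics, pixels), "dist" ([k1, k2, p1, p2, k3] as OpenCV has them; the pictures are not rectified), "cam_to_world" (4x4, takes a point from camera to world coordinates). Camera axes: x right, y down, z forward; pixel columns grow to the right and rows downward; lengths in mm; the calibration is good to about 2 mm. A picture is of the moment at which its call begins.
- env.job_done(): hands the job in; it is judged then, once.
The state is a dict: "time_s": time; "qpos": joint angles; "qvel": joint speeds; "effort": joint torques, N m; "ee_pos": TCP position; "ee_rot": TCP orientation; "force": force on the tool from outside, world axes, zero at the start; "torque": the same for the moment, N m; "gripper_width": finger opening in mm; "gripper_force": force on a finger pad.
Only numpy, scipy, OpenCV 4.12 (cv2) and the standard library are available. Lean on these libraries where they do the work, as an engineer would, in place of code of your own. Each camera call takes 0.05 s, during which the arm holds its last target. There are 200 camera calls.

## Working session

There is one attempt and no reset: what is moved stays moved. The work goes in short steps, Python scripts to look and compute and a tool call to move; the robot and the scene stay as the last step left them, time stands still between calls to the robot, and variables do not carry over. Pictures are saved under pics/ and viewed, at most 10 in all, crops included, and the job is handed in when it is done.

Besides the shell and the picture viewer there is one more tool, called as a command line: name --argument value ..., lists and objects as JSON in quotes. send_rows: Moves the arm, as the interface text tells. Shifts and turns lie within -1 to 1; 1 stands for 0.04 m of shift or 0.12 rad of turn. Its arguments: {"type":"object","properties":{"steps":{"type":"array"},"squeeze":{"type":"number"}},"required":["steps"]}

```bash
mkdir -p pics; cat > h.py <<'E'
import numpy as np, cv2
from workcell import env
def grab(n):
    f=env.grab_frame(n); np.savez(f'{n}.npz',**{k:np.array(v) for k,v in f.items()}); return f
def load(n): return dict(np.load(f'{n}.npz'))
def ray(f,uv,z):
    uv=np.array(uv,float).reshape(-1,1,2)
    p=cv2.undistortPoints(uv,np.array(f['intrinsics'],float),np.array(f['dist'],float)).reshape(-1,2)
    T=np.array(f['cam_to_world']); d=np.c_[p,np.ones(len(p))]@T[:3,:3].T; o=T[:3,3]
    return o+d*((z-o[2])/d[:,2])[:,None]
E
python3 - <<'E'
from h import *
for n in('top','scene'):
    f=grab(n); cv2.imwrite(f'pics/{n}0.png',f['pixels'][:,:,::-1])
    print(n,np.array(f['cam_to_world']).round(2).tolist(),np.array(f['dist']),np.array(f['intrinsics']).tolist())
s=env.state(); print(s)
E
```

```text
top [[0.0, -0.99, 0.13, 443.88], [-1.0, -0.0, 0.01, -129.21], [-0.01, -0.13, -0.99, 1205.16], [0.0, 0.0, 0.0, 1.0]] [-0.05455304  0.          0.          0.          0.        ] [[497.1672317137911, 0.0, 320.8197647941211], [0.0, 497.1672317137911, 242.37605412433652], [0.0, 0.0, 1.0]]
scene [[0.66, 0.54, -0.52, 1179.76], [0.75, -0.46, 0.47, -668.02], [0.01, -0.7, -0.71, 878.11], [0.0, 0.0, 0.0, 1.0]] [0.01844205 0.         0.         0.         0.        ] [[525.8883361439558, 0.0, 322.87327901771954], [0.0, 525.8883361439558, 245.77461165164243], [0.0, 0.0, 1.0]]
{'time_s': 0.1, 'qpos': array([-6.84688293e+01,  1.83464615e+01,  8.96996842e+01, -1.20881564e-03,
        7.20448568e+01, -1.14632275e+00]), 'qvel': array([ 0.02025861, -0.01612942, -0.23393955, -0.034978  ,  0.09796751,
        0.02845145]), 'effort': array([ 1.16419696e-04, -4.13333952e+01, -2.32509416e+01,  7.27504562e-02,
        4.21825703e-02, -5.27716008e-05]), 'ee_pos': array([ 221.50881165, -530.12080167,  213.21775218]), 'ee_rot': array([-1.79908993e+02, -6.71452456e-04,  2.26778665e+01]), 'force': array([-0.35798053, -0.35204155,  1.06492522]), 'torque': array([-0.00021855, -0.03124028,  0.05289154]), 'gripper_force': 0.0, 'gripper_width': 91.36164656771643}
```

View pics/top0.png

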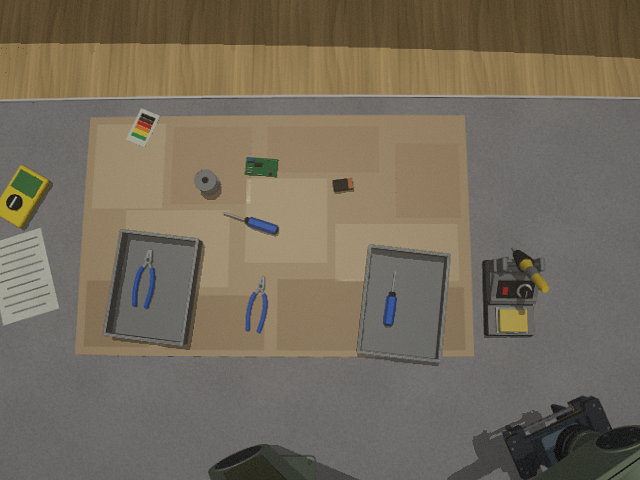

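View pics/scene0.png

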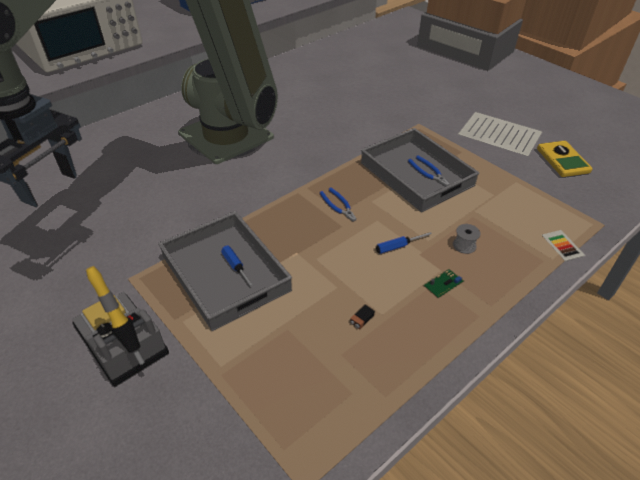

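The top view shows that tray A (left, ~(153,290)) holds cutters and tray B (right, ~(404,303)) holds a screwdriver. The loose screwdriver is at ~(252,223), with its blade pointing left and up. The loose cutters are at ~(257,305), with their jaws up. The scene view agrees.

```bash
cat > m.py <<'E'
from h import *
import sys
def blobs(n,z,prnt=True):
    f=load(n); hsv=cv2.cvtColor(f['pixels'],cv2.COLOR_RGB2HSV)
    m=cv2.inRange(hsv,(100,110,50),(125,255,255))
    m=cv2.morphologyEx(m,cv2.MORPH_CLOSE,np.ones((3,3)))
    c,l,st,ce=cv2.connectedComponentsWithStats(m)
    for i in range(1,c):
        if st[i,4]<40: continue
        v,u=np.where(l==i); P=ray(f,np.c_[u,v],z)[:,:2]
        if not(150<P[:,0].mean()<900): continue
        (cx,cy),(w,h),a=cv2.minAreaRect(P.astype(np.float32))
        mu=P.mean(0); U,S,V=np.linalg.svd(P-mu,full_matrices=False)
        print(n,'px',ce[i].round(1),'area',st[i,4],'mean',mu.round(1),'rect',round(cx,1),round(cy,1),round(w,1),round(h,1),round(a,1),'pca',round(np.degrees(np.arctan2(V[0,1],V[0,0])),1))
if __name__=='__main__':
    for n in('top','scene'): blobs(n,12)
    f=load('top'); d=f['depth']; v,u=np.mgrid[:480,:640]; K=f['intrinsics']
    uv=np.c_[u.ravel(),v.ravel()].astype(float)
    p=cv2.undistortPoints(uv.reshape(-1,1,2),K,f['dist']).reshape(-1,2)
    C=np.c_[p,np.ones(len(p))]*d.reshape(-1,1); W=(C@f['cam_to_world'][:3,:3].T+f['cam_to_world'][:3,3]).reshape(480,640,3)
    print('mat z',W[240:260,290:320,2].mean().round(1),'reach px',W[250,300].round(1))
    h=((W[...,2]>30)&(W[...,2]<62)).astype(np.uint8)
    for nm,(a,b) in{'A':(95,215),'B':(348,460)}.items():
        k=np.zeros_like(h);k[222:372,a:b]=h[222:372,a:b]
        c,l,st,_=cv2.connectedComponentsWithStats(k); i=1+st[1:,4].argmax()
        v1,u1=np.where(l==i); print(nm,'z95',np.percentile(W[v1,u1,2],[50,95]).round(1))
        hull=cv2.convexHull(np.c_[u1,v1].astype(np.int32)); P=ray(f,hull.reshape(-1,2),48)[:,:2]
        print(nm,cv2.minAreaRect(P.astype(np.float32)))
    g=lambda x0,y0,x1,y1:cv2.resize(f['pixels'][y0:y1,x0:x1,::-1],None,fx=6,fy=6,interpolation=cv2.INTER_CUBIC)
    cv2.imwrite('pics/loose.png',np.hstack([g(218,205,284,265),g(225,270,285,340)[:360]]) if 0 else g(210,205,290,340)[:, :][:810][:, :480][::1] if 0 else cv2.resize(f['pixels'][200:340,210:290,::-1],None,fx=4,fy=4,interpolation=cv2.INTER_CUBIC))
E
python3 m.py
```

```text
top px [261.8 224.9] area 249 mean [645.4  29. ] rect 645.0 29.5 70.3 22.5 71.4 pca 71.7
top px [136.  286.2] area 170 mean [495.3 332.7] rect 497.2 331.9 14.9 96.1 80.7 pca 171.7
top px [149.9 287.6] area 170 mean [492.1 298.2] rect 492.0 298.4 14.9 95.8 82.6 pca 171.8
top px [249.2 311.3] area 143 mean [436.6  55.7] rect 437.8 55.2 12.9 91.4 80.6 pca 171.0
top px [262.7 313.1] area 144 mean [432.3  23.4] rect 432.3 23.6 13.0 91.2 81.3 pca 171.3
top px [389.6 310. ] area 283 mean [ 440.2 -278.8] rect 440.4 -278.9 24.2 65.5 80.9 pca 171.0
scene px [428.4 164.2] area 108 mean [492.9 334.8] rect 493.6 334.7 17.7 93.1 81.3 pca -7.8
scene px [419.8 169.1] area 116 mean [492.4 299.7] rect 490.6 300.6 19.2 99.1 82.3 pca -8.5
scene px [339.7 197.2] area 95 mean [437.1  54.6] rect 437.0 53.7 13.2 88.2 80.9 pca -9.1
scene px [329.9 202.6] area 103 mean [436.4  21.6] rect 433.7 21.8 14.3 95.2 82.8 pca -8.7
scene px [392.6 244.3] area 270 mean [643.   32.6] rect 643.3 33.1 78.4 28.3 71.4 pca -105.8
scene px [230.5 256.5] area 241 mean [ 428.8 -274.6] rect 429.1 -274.8 25.0 77.3 81.0 pca -11.8
mat z 8.6 reach px [584.6 -64.3   5.3]
A z95 [47.  51.1]
A ((493.40283203125, 282.96929931640625), (198.9122772216797, 254.12448120117188), 83.11325073242188)
B z95 [47.3 51.1]
B ((457.08538818359375, -307.85479736328125), (195.07186889648438, 254.16220092773438), 83.33218383789062)
```

View pics/loose.png

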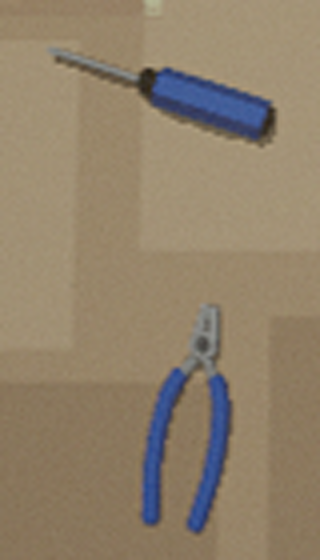

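The crop (4x, offset (210,200)) shows the screwdriver tip at (223,213) and butt at (278,230.5) in full-image pixels. The cutters' jaw tip is at (262.5,276) and their handle ends are centred at about (253.2,331).

```bash
python3 - <<'E'
from h import *
f=load('top')
for nm,z,uv,L,o in(('sd',14,[(222.8,212.6),(278,230.5)],144,88),('cut',8.5,[(262.5,276),(253.2,331.5)],134,71)):
    P=ray(f,uv,z)[:,:2]; d=P[0]-P[1]; print(nm,P.round(1).tolist(),'len',np.linalg.norm(d).round(1),'yaw',np.degrees(np.arctan2(d[1],d[0])).round(1),'origin',(P[1]+d*(L-o)/L).round(1))
# handles of cutters: both views at 8.5
from m import blobs
for n in('top','scene'): blobs(n,8.5)
E
```

```text
sd [[675.6, 125.1], [631.2, -11.0]] len 143.1 yaw 71.9 origin [648.5  42. ]
cut [[521.0, 25.6], [388.7, 45.8]] len 133.9 yaw -8.7 origin [450.9  36.3]
top px [261.8 224.9] area 249 mean [646.   29.5] rect 645.6 30.0 70.5 22.6 71.4 pca 71.7
top px [136.  286.2] area 170 mean [495.4 334.1] rect 497.3 333.3 14.9 96.3 80.7 pca 171.7
top px [149.9 287.6] area 170 mean [492.3 299.5] rect 492.1 299.7 14.9 96.0 82.6 pca 171.8
top px [249.2 311.3] area 143 mean [436.5  56.2] rect 437.8 55.8 12.9 91.6 80.6 pca 171.0
top px [262.7 313.1] area 144 mean [432.3  23.8] rect 432.3 24.1 13.1 91.5 81.3 pca 171.3
top px [389.6 310. ] area 283 mean [ 440.2 -279.3] rect 440.3 -279.3 24.3 65.7 80.9 pca 171.0
scene px [428.4 164.2] area 108 mean [490.2 338.9] rect 490.8 338.7 17.7 93.5 81.3 pca -7.8
scene px [419.8 169.1] area 116 mean [489.6 303.6] rect 487.8 304.6 19.3 99.5 82.3 pca -8.5
scene px [339.7 197.2] area 95 mean [434.1  57.5] rect 434.0 56.6 13.3 88.6 80.9 pca -9.1
scene px [329.9 202.6] area 103 mean [433.4  24.4] rect 430.7 24.6 14.3 95.5 82.8 pca -8.7
scene px [392.6 244.3] area 270 mean [640.9  35.5] rect 641.1 35.9 78.7 28.4 71.4 pca -105.8
scene px [230.5 256.5] area 241 mean [ 425.8 -273. ] rect 426.1 -273.2 25.1 77.6 81.0 pca -11.8
```

send_rows --steps '[[[0.76, -0.45, 0, 0, 1], [0.76, -0.45, 0, 0, 1], [0.76, -0.45, 0, 0, 1], [0.76, -0.45, 0, 0, 1], [0.76, -0.45, 0, 0, 1]]]' --squeeze 20

```text
time_s: 0.52
ee_pos: [327.7, -387.3, 213.6]
ee_rot: [-180.0, 0.0, 22.6]
force: [1.0, 0.2, -0.8]
gripper_width: 91.5
gripper_force: 0.0
```

send_rows --steps '[[[0.76, -0.45, 0, 0, 1], [0.76, -0.45, 0, 0, 1], [0.76, -0.45, 0, 0, 1], [0.76, -0.45, 0, 0, 1], [0.76, -0.45, 0, 0, 1]]]'

```text
time_s: 0.93
ee_pos: [433.3, -245.6, 213.7]
ee_rot: [-180.0, 0.0, 22.7]
force: [-0.4, -0.5, 0.1]
gripper_width: 90.9
gripper_force: 0.0
```

send_rows --steps '[[[0.76, -0.45, 0, 0, 1], [0.76, -0.45, 0, 0, 1], [0.76, -0.45, 0, 0, 1], [0.76, -0.45, 0, 0, 1], [0.76, -0.45, 0, 0, 1]]]'

```text
time_s: 1.35
ee_pos: [538.9, -103.9, 213.6]
ee_rot: [-180.0, 0.0, 22.7]
force: [0.6, -0.2, -1.5]
gripper_width: 91.3
gripper_force: 0.0
```

send_rows --steps '[[[0.76, -0.45, 0, 0, 1], [0.76, -0.45, 0, 0, 1], [0.76, -0.45, 0, 0, 1], [0.76, -0.45, 0, 0, 1], [0.76, -0.45, 0, 0, 1]]]'

```text
time_s: 1.77
ee_pos: [644.4, 37.6, 213.4]
ee_rot: [-180.0, 0.1, 22.7]
force: [0.3, -0.7, 0.6]
gripper_width: 91.4
gripper_force: 0.0
```

send_rows --steps '[[[0, 0, 0.4, -0.9, 0.7], [0, 0, 0.4, -0.9, 0.7], [0, 0, 0.4, -0.9, 0.7], [0, 0, 0.4, -0.9, 0.7], [0, 0, 0.4, -0.9, 0.7]]]'

```text
time_s: 2.18
ee_pos: [643.6, 36.2, 132.6]
ee_rot: [-180.0, 0.0, 53.9]
force: [-0.5, -0.0, -0.4]
gripper_width: 64.5
gripper_force: 0.0
```

send_rows --steps '[[[0, 0, 0.2, -0.9, 0.7], [0, 0, 0.2, -0.9, 0.7], [0, 0, 0.2, -0.85, 0.7], [0, 0, 0, 0, 0.7], [0, 0, 0, 0, 0.7]]]'

```text
time_s: 2.6
ee_pos: [643.4, 36.0, 109.2]
ee_rot: [-179.9, 0.0, 71.7]
force: [-0.6, -0.2, -0.2]
gripper_width: 64.0
gripper_force: 0.0
```

send_rows --steps '[[[0, 0.07, 0.45, 0, 0.7], [0, 0, 0.45, 0, 0.7], [0, 0, 0.45, 0, 0.7], [0, 0, 0.45, 0, 0.7], [0, 0, 0.3, 0, 0.7]]]'

```text
time_s: 3.02
ee_pos: [646.2, 35.1, 24.9]
ee_rot: [-179.9, 0.0, 71.7]
force: [1.3, -0.5, -0.4]
gripper_width: 63.6
gripper_force: 0.0
```

send_rows --steps '[[[0, 0, 0.2, 0, 0.7], [0, 0, 0.15, 0, 0.7], [0, 0, 0.12, 0, 0.7], [0, 0, 0, 0, 0.5], [0, 0, 0, 0, 0.3]]]'

```text
time_s: 3.43
ee_pos: [647.0, 35.1, 7.6]
ee_rot: [179.9, -0.0, 71.8]
force: [0.4, -0.4, -0.2]
gripper_width: 53.2
gripper_force: 0.0
```

send_rows --steps '[[[0, 0, 0, 0, 0.2], [0, 0, 0, 0, 0.1], [0, 0, 0, 0, 0], [0, 0, 0, 0, 0], [0, 0, 0, 0, 0]]]'

```text
time_s: 3.85
ee_pos: [646.8, 35.1, 7.5]
ee_rot: [180.0, -0.0, 71.8]
force: [0.1, -0.2, 1.9]
gripper_width: 24.7
gripper_force: 20.0
```

send_rows --steps '[[[0, 0, -0.1, 0, 0], [0, 0, -0.3, 0, 0], [0, 0, -0.6, 0, 0], [0, 0, -0.9, 0, 0], [0, 0, -0.6, 0, 0]]]'

```text
time_s: 4.27
ee_pos: [647.4, 35.2, 110.6]
ee_rot: [179.8, -0.1, 71.8]
force: [1.3, 0.2, 0.6]
gripper_width: 24.4
gripper_force: 20.0
```

```bash
python3 - <<'E'
from h import *
f=grab('scene'); cv2.imwrite('pics/g1.png',cv2.resize(f['pixels'][120:320,290:520,::-1],None,fx=2.5,fy=2.5)); print(env.state()['ee_pos'],env.state()['gripper_width'])
E
```

```text
[650.40957781  35.31158663 115.83261215] 24.173961731206816
```

View pics/g1.png

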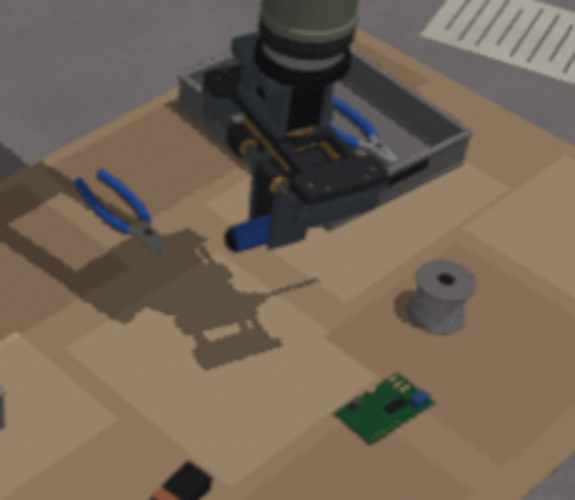

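The screwdriver is held by its handle (crop ~(250,232)) and hangs level, judging by its shadow. Next I turn and carry it to tray B.

send_rows --steps '[[[0, 0, 0, 0.5, 0], [0, 0, 0, 0.95, 0], [0, 0, 0, 0.95, 0], [0, 0, 0, 0.95, 0], [0, 0, 0, 0.95, 0]]]'

```text
time_s: 4.73
ee_pos: [646.6, 35.1, 108.0]
ee_rot: [180.0, -0.0, 41.9]
force: [0.2, 0.8, -0.0]
gripper_width: 24.6
gripper_force: 20.0
```

send_rows --steps '[[[0, 0, 0, 0.95, 0], [0, 0, 0, 0.95, 0], [0, 0, 0, 0.95, 0], [0, 0, 0, 0.95, 0], [0, 0, 0, 0.95, 0]]]'

```text
time_s: 5.15
ee_pos: [646.6, 35.2, 107.9]
ee_rot: [180.0, -0.0, 9.3]
force: [0.8, 0.1, -0.3]
gripper_width: 24.0
gripper_force: 20.0
```

send_rows --steps '[[[0, 0, 0, 0.95, 0], [0, 0, 0, 0.95, 0], [0, 0, 0, 0.5, 0], [-0.17, 0.42, 0, 0, 0], [-0.34, 0.84, 0, 0, 0]]]'

```text
time_s: 5.57
ee_pos: [621.5, -10.8, 107.6]
ee_rot: [-179.9, -0.1, -6.6]
force: [0.5, -1.3, -0.5]
gripper_width: 24.3
gripper_force: 20.0
```

send_rows --steps '[[[-0.34, 0.84, 0, 0, 0], [-0.34, 0.84, 0, 0, 0], [-0.34, 0.84, 0, 0, 0], [-0.34, 0.84, 0, 0, 0], [-0.34, 0.84, 0, 0, 0]]]'

```text
time_s: 5.98
ee_pos: [530.9, -172.9, 107.8]
ee_rot: [180.0, -0.0, -6.8]
force: [0.3, -0.0, -1.4]
gripper_width: 24.5
gripper_force: 20.0
```

send_rows --steps '[[[-0.34, 0.84, 0, 0, 0], [-0.34, 0.84, 0, 0, 0], [-0.34, 0.84, 0, 0, 0], [-0.34, 0.84, 0, 0, 0], [-0.34, 0.84, 0, 0, 0]]]'

```text
time_s: 6.4
ee_pos: [443.0, -331.4, 107.9]
ee_rot: [180.0, -0.0, -6.8]
force: [1.0, -0.7, -0.6]
gripper_width: 24.4
gripper_force: 20.0
```

send_rows --steps '[[[-0.17, 0.42, 0, 0, 0], [0, 0, 0, 0, 0], [0, 0, 0, 0, 0]]]'

```text
time_s: 6.65
ee_pos: [435.1, -346.4, 107.6]
ee_rot: [-180.0, -0.0, -7.0]
force: [0.5, 0.7, -1.4]
gripper_width: 24.0
gripper_force: 20.0
```

```bash
python3 - <<'E'
from h import *
f=grab('top'); g=grab('scene'); a=cv2.resize(f['pixels'][225:375,340:500,::-1],None,fx=2.5,fy=2.5);b=cv2.resize(g['pixels'][150:350,120:320,::-1],(375,375))
cv2.imwrite('pics/p1.png',np.hstack([a,b])); print(env.state()['ee_pos'],env.state()['ee_rot'])
E
```

```text
[ 436.09109558 -344.95968445  107.43084031] [-1.79982374e+02 -6.67730421e-03 -6.85664868e+00]
```

View pics/p1.png

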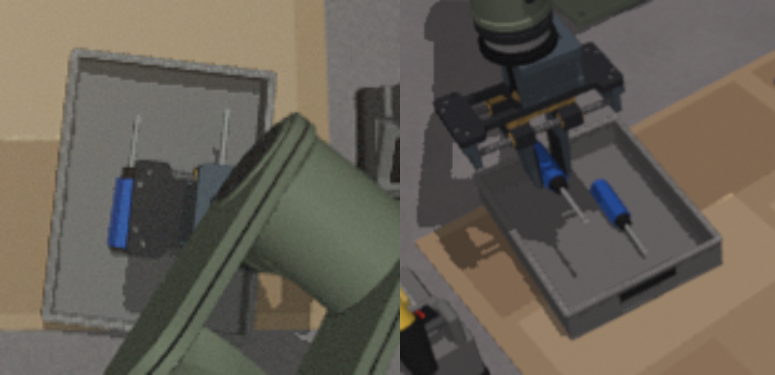

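Left: the held screwdriver's blade is at ~(225,130), beside the stored one at ~(120,200). Right: it is clear of the tray walls, so I lower it.

send_rows --steps '[[[0, 0, 0.4, 0, 0], [0, 0, 0.5, 0, 0], [0, 0, 0.5, 0, 0], [0, 0, 0.4, 0, 0], [0, 0, 0.25, 0, 0]]]'

```text
time_s: 7.17
ee_pos: [436.1, -343.6, 23.6]
ee_rot: [-179.9, 0.1, -6.7]
force: [0.3, 0.6, -0.7]
gripper_width: 24.5
gripper_force: 20.0
```

send_rows --steps '[[[0, 0, 0.15, 0, 0], [0, 0, 0.1, 0, 0], [0, 0, 0.08, 0, 0], [0, 0, 0.02, 0, 0], [0, 0, 0, 0, 0]]]'

```text
time_s: 7.58
ee_pos: [436.6, -345.8, 11.7]
ee_rot: [180.0, -0.1, -6.9]
force: [-0.0, -0.0, 0.3]
gripper_width: 24.3
gripper_force: 20.0
```

send_rows --steps '[[[0, 0, 0, 0, 0.3], [0, 0, 0, 0, 0.4], [0, 0, 0, 0, 0.5], [0, 0, 0, 0, 0.5], [0, 0, -0.2, 0, 0.5]]]'

```text
time_s: 8.0
ee_pos: [435.3, -345.0, 18.3]
ee_rot: [-179.9, 0.1, -6.9]
force: [-0.2, 0.2, 0.1]
gripper_width: 45.8
gripper_force: 0.0
```

send_rows --steps '[[[0, 0, -0.5, 0, 0.5], [0, 0, -0.6, 0, 0.5], [0, 0, -0.6, 0, 0.5], [0, 0, -0.6, 0, 0.5], [-0.05, -0.43, 0, 0, 1]]]'

```text
time_s: 8.42
ee_pos: [439.5, -332.5, 116.7]
ee_rot: [179.6, -0.6, -7.0]
force: [1.3, -0.7, 0.7]
gripper_width: 49.8
gripper_force: 0.0
```

send_rows --steps '[[[-0.09, -0.87, 0, 0, 1], [-0.09, -0.87, 0, 0, 1], [-0.09, -0.87, 0, 0, 1], [-0.09, -0.87, 0, 0, 1], [-0.09, -0.87, 0, 0, 1]]]'

```text
time_s: 8.83
ee_pos: [438.4, -151.3, 111.1]
ee_rot: [-180.0, 0.0, -6.9]
force: [1.1, 0.7, 0.5]
gripper_width: 82.9
gripper_force: 0.0
```

send_rows --steps '[[[-0.1, -0.87, 0, 0, 1], [-0.1, -0.87, 0, 0, 1], [-0.1, -0.87, 0, 0, 1], [-0.1, -0.87, 0, 0, 1], [-0.1, -0.87, 0, 0, 1]]]'

```text
time_s: 9.25
ee_pos: [439.3, 23.8, 111.2]
ee_rot: [-180.0, 0.0, -6.9]
force: [0.4, 0.1, -0.6]
gripper_width: 91.2
gripper_force: 0.0
```

send_rows --steps '[[[-0.05, -0.43, 0, 0, 1], [0, 0, 0, 0.28, 1], [0, 0, 0, 0, 1]]]'

```text
time_s: 9.5
ee_pos: [439.6, 40.5, 111.1]
ee_rot: [180.0, 0.0, -8.7]
force: [-0.1, -0.1, 0.1]
gripper_width: 91.2
gripper_force: 0.0
```

```bash
python3 - <<'E'
from h import *
f=grab('top'); g=grab('scene'); a=cv2.resize(f['pixels'][225:375,340:500,::-1],None,fx=2.5,fy=2.5);b=cv2.resize(g['pixels'][130:270,270:410,::-1],(375,375))
cv2.imwrite('pics/p2.png',np.hstack([a,b])); print(env.state()['ee_pos'],env.state()['ee_rot'])
E
```

```text
[439.85225766  39.25842586 111.10529958] [ 1.79985774e+02  1.81405168e-02 -8.74176078e+00]
```

View pics/p2.png

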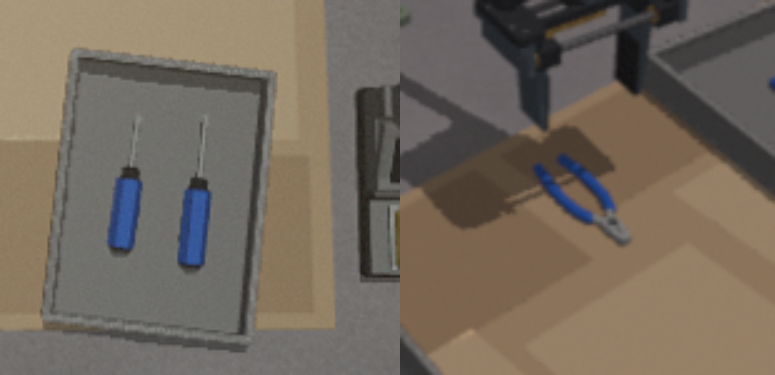

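The screwdriver lies flat in tray B (crop ~(195,220)) beside the other one. The gripper is above the loose cutters.

send_rows --steps '[[[0, 0, 0.5, 0, 1], [0, 0, 0.5, 0, 1], [0, 0, 0.5, 0, 1], [0, 0, 0.5, 0, 1], [0, 0, 0.3, 0, 1]]]'

```text
time_s: 10.02
ee_pos: [439.1, 38.2, 17.5]
ee_rot: [180.0, 0.1, -8.9]
force: [-0.5, -0.2, -0.9]
gripper_width: 91.3
gripper_force: 0.0
```

send_rows --steps '[[[0, 0, 0.2, 0, 1], [0, 0, 0.1, 0, 1], [0, 0, 0.04, 0, 1], [0, 0, 0, 0, 0.8], [0, 0, 0, 0, 0.6]]]'

```text
time_s: 10.43
ee_pos: [441.0, 39.0, 6.1]
ee_rot: [-180.0, -0.1, -8.8]
force: [0.7, 0.2, 0.4]
gripper_width: 80.7
gripper_force: 0.0
```

send_rows --steps '[[[0, 0, 0, 0, 0.5], [0, 0, 0, 0, 0.45], [0, 0, 0, 0, 0.3], [0, 0, 0, 0, 0.3], [0, 0, 0, 0, 0.3]]]'

```text
time_s: 10.85
ee_pos: [440.4, 39.1, 5.7]
ee_rot: [180.0, -0.0, -8.8]
force: [0.2, 0.5, -0.9]
gripper_width: 47.5
gripper_force: 7.0
```

send_rows --steps '[[[0, 0, -0.1, 0, 0.3], [0, 0, -0.3, 0, 0.3], [0, 0, -0.7, 0, 0.3], [0, 0, -0.9, 0, 0.3], [0, 0, -0.6, 0, 0.3]]]'

```text
time_s: 11.27
ee_pos: [440.9, 39.2, 112.0]
ee_rot: [-180.0, -0.1, -8.8]
force: [1.1, 0.7, -0.3]
gripper_width: 47.5
gripper_force: 20.0
```

send_rows --steps '[[[0, 0, 0, 0, 0.3], [0, 0, 0, 0, 0.3]]]'

```text
time_s: 11.43
ee_pos: [441.0, 39.2, 110.7]
ee_rot: [-180.0, -0.2, -8.8]
force: [-0.2, 0.4, -1.5]
gripper_width: 47.1
gripper_force: 20.0
```

```bash
python3 - <<'E'
from h import *
f=grab('top'); g=grab('scene'); a=cv2.resize(f['pixels'][225:375,90:300,::-1],(525,375));b=cv2.resize(g['pixels'][100:260,260:380,::-1],(275,375))
cv2.imwrite('pics/g2.png',np.hstack([a,b])); print(env.state()['ee_pos'],env.state()['ee_rot'])
E
```

```text
[439.18642386  39.02911271 108.58961748] [ 1.79965825e+02  1.29900851e-01 -8.80936755e+00]
```

View pics/g2.png

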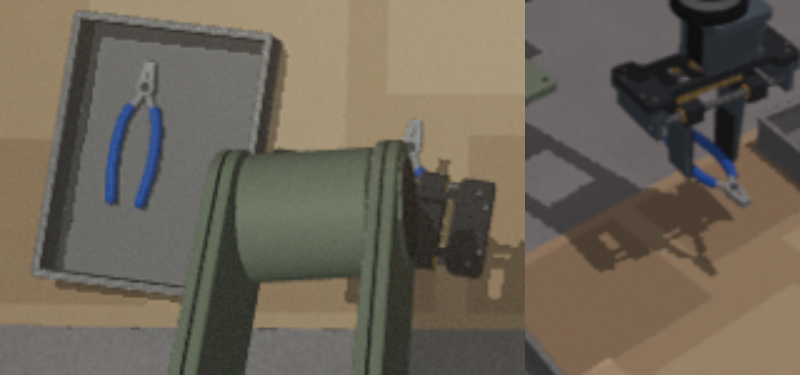

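The cutters are held level (crops ~(415,140) and ~(715,170)). Now I carry them to tray A.

send_rows --steps '[[[0.05, -0.43, 0, -0.28, 0.3], [0.05, -0.86, 0, 0, 0.3], [0.05, -0.86, 0, 0, 0.3], [0.05, -0.86, 0, 0, 0.3], [0.05, -0.86, 0, 0, 0.3]]]'

```text
time_s: 11.95
ee_pos: [468.2, 192.4, 107.5]
ee_rot: [179.9, 0.2, -6.9]
force: [0.5, -0.2, -0.3]
gripper_width: 47.2
gripper_force: 20.0
```

send_rows --steps '[[[0.05, -0.86, 0, 0, 0.3], [0.05, -0.44, 0, 0, 0.3], [0, 0, 0, 0, 0.3], [0, 0, 0, 0, 0.3]]]'

```text
time_s: 12.28
ee_pos: [478.4, 242.6, 107.4]
ee_rot: [179.8, 0.2, -6.8]
force: [-0.7, 0.1, -1.5]
gripper_width: 47.1
gripper_force: 20.0
```

```bash
python3 - <<'E'
from h import *
f=grab('top'); g=grab('scene'); a=cv2.resize(f['pixels'][225:375,90:250,::-1],(400,375));b=cv2.resize(g['pixels'][80:240,330:490,::-1],(375,375))
cv2.imwrite('pics/p3.png',np.hstack([a,b])); print(env.state()['ee_pos'],env.state()['ee_rot'])
E
```

```text
[478.43417893 241.29344761 108.13721305] [ 1.79861222e+02  1.64263965e-01 -6.90632427e+00]
```

View pics/p3.png

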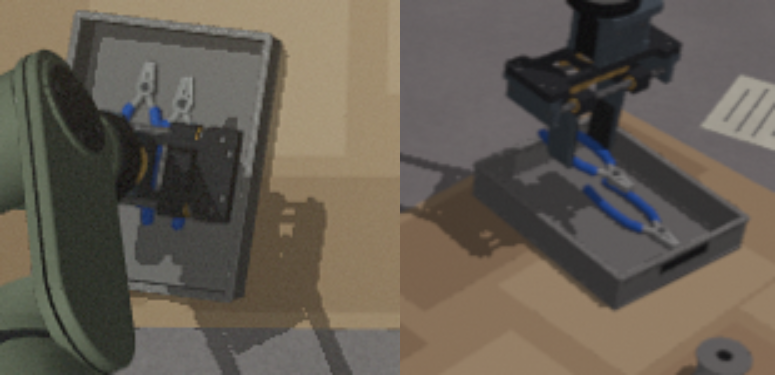

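Left: the held cutters' head is at (185,95), beside the stored head at (147,80). Clearances are tight, so I check the tray rim first.

```bash
python3 - <<'E'
from h import *
f=load('top')
q=lambda x,y:(90+x/2.5,225+y/2.5)
P=ray(f,[q(77,13),q(272,36),q(236,297)],48)[:,:2]; print(P.round(1),np.linalg.norm(P[0]-P[1]),np.linalg.norm(P[1]-P[2]))
c=(P[0]+P[2])/2; d=P[1]-P[2]; a=np.arctan2(d[1],d[0]); print('centre',c,np.degrees(a))
yh=np.array([-np.sin(a),np.cos(a)])
print('tcp off',(np.array([478.4,241.5])-c)@yh,'handles off',[(np.array(p)-c)@yh for p in((495.3,332.5),(492.2,298))])
E
```

```text
[[626.9 362.5]
 [604.7 173.2]
 [361.4 199.1]] 190.6202688218539 244.61697213094644
centre [494.15492864 280.79164318] -6.07995648372411
tcp off -40.73933242690455 handles off [np.float64(51.538781896017504), np.float64(16.904502141447626)]
```

send_rows --steps '[[[0, 0, 0.4, 0, 0.3], [0, 0, 0.5, 0, 0.3], [0, 0, 0.5, 0, 0.3], [0, 0, 0.4, 0, 0.3], [0, 0, 0.3, 0, 0.3]]]'

```text
time_s: 12.8
ee_pos: [478.3, 240.4, 23.9]
ee_rot: [179.9, 0.2, -7.0]
force: [0.0, -0.6, 0.5]
gripper_width: 47.2
gripper_force: 20.0
```

send_rows --steps '[[[0, 0, 0.15, 0, 0.3], [0, 0, 0.1, 0, 0.3], [0, 0, 0.07, 0, 0.3], [0, 0, 0, 0, 0.3], [0, 0, 0, 0, 0.3]]]'

```text
time_s: 13.22
ee_pos: [480.0, 242.5, 13.3]
ee_rot: [-180.0, -0.1, -6.9]
force: [0.5, 0.8, -0.8]
gripper_width: 47.0
gripper_force: 20.0
```

send_rows --steps '[[[0, 0, 0.04, 0, 0.3], [0, 0, 0, 0, 0.3], [0, 0, 0, 0, 0.3]]]'

```text
time_s: 13.47
ee_pos: [479.7, 242.7, 11.4]
ee_rot: [-180.0, -0.0, -6.9]
force: [-0.7, -0.2, -0.4]
gripper_width: 47.0
gripper_force: 20.0
```

send_rows --steps '[[[0, 0, 0.02, 0, 0.3], [0, 0, 0, 0, 0.3], [0, 0, 0, 0, 0.3]]]'

```text
time_s: 13.72
ee_pos: [479.6, 242.6, 10.3]
ee_rot: [180.0, -0.0, -6.9]
force: [-0.9, -0.0, -0.2]
gripper_width: 47.1
gripper_force: 20.0
```

Just above the floor. I go down a touch more, release gently, and retreat.

send_rows --steps '[[[0, 0, 0.02, 0, 0.3], [0, 0, 0, 0, 0.3], [0, 0, 0, 0, 0.56], [0, 0, 0, 0, 0.6], [0, 0, 0, 0, 0.6]]]'

```text
time_s: 14.13
ee_pos: [479.6, 242.6, 9.5]
ee_rot: [180.0, -0.0, -6.9]
force: [-0.1, 0.1, 0.3]
gripper_width: 54.3
gripper_force: 0.0
```

send_rows --steps '[[[0, 0, 0, 0, 0.6], [0, 0, -0.2, 0, 0.6], [0, 0, -0.5, 0, 0.6], [0, 0, -0.8, 0, 0.6], [0, 0, -0.9, 0, 0.6]]]'

```text
time_s: 14.55
ee_pos: [478.4, 242.0, 105.8]
ee_rot: [179.9, 0.2, -6.9]
force: [0.5, 0.1, 0.6]
gripper_width: 54.6
gripper_force: 0.0
```

send_rows --steps '[[[0, 0.5, -0.4, 0, 0.6], [0, 0.85, 0, 0, 0.6], [0, 0.85, 0, 0, 0.6], [0, 0.85, 0, 0, 0.6], [0, 0.85, 0, 0, 0.6]]]'

```text
time_s: 14.97
ee_pos: [460.6, 86.4, 122.4]
ee_rot: [-180.0, -0.1, -6.8]
force: [1.4, -0.4, -0.2]
gripper_width: 54.3
gripper_force: 0.0
```

send_rows --steps '[[[0, 0.85, 0, 0, 0.6], [0, 0.5, 0, 0, 0.6], [0, 0, 0, 0, 0.6], [0, 0, 0, 0, 0.6], [0, 0, 0, 0, 0.6]]]'

```text
time_s: 15.38
ee_pos: [454.8, 34.6, 122.0]
ee_rot: [-180.0, -0.1, -6.9]
force: [-0.5, 1.6, 0.5]
gripper_width: 54.7
gripper_force: 0.0
```

```bash
python3 - <<'E'
from h import *
f=grab('top'); cv2.imwrite('pics/end.png',cv2.resize(f['pixels'][100:380,80:500,::-1],None,fx=1.9,fy=1.9)); print(env.state()['ee_pos'])
E
```

```text
[454.75854312  34.93643001 121.8238525 ]
```

View pics/end.png

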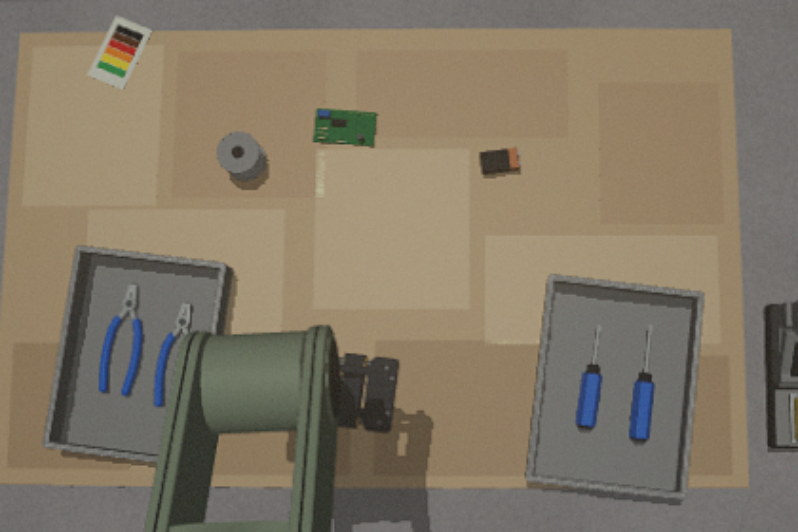

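Both cutters lie in tray A (heads at (131,295) and (184,315)) and both screwdrivers in tray B ((590,395) and (642,405)). The reel, board and battery are unmoved.

```bash
python3 -c "
from workcell import env
print(env.job_done())"
```

```text
the job is handed in; nothing more can be done
None
```

The job is handed in: the screwdriver lies in tray B and the side cutters in tray A, each beside its own kind, and the final picture shows the reel, battery and board still in their places.

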